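# Fit the drive key on the cell jig and swing its clamp shut

### The arm

A 6-joint arm with a two-finger parallel gripper is mounted at the origin on a cart in front of the work surface, level with it; the furniture and walls round the work are solid. World frame = base frame: x ahead of the robot, y to its left, z up, the work surface at z = 0. Lengths are in m, angles in rad, forces in N, time in s.
With the tool pointing down it reaches from about 0.25 to 0.8 m from the base axis. Payload 3.9 kg.
Tool frame: the origin (TCP) lies at the very end of the fingers, on their centre line; the grasp point (between the pads) lies 19 mm behind it; z points along the fingers, y is the line along which they close (so a half turn about z gives the same grasp; the last joint's range is limited). The gripper opens to 85 mm and grips with 20 to 120 N. Pads are 22 mm wide; open, the fingers measure 114 mm over their backs; the gripper's body (76 mm by 85 mm) begins 54 mm behind the grasp point. The pads swing forward as they close: fully open they stand 13 mm farther back than shut.
Start: joints at [-1.341, 0.26, -0.138, 1.173, 0, 1.571], TCP at [0.12, -0.511, 0.231] pointing down, gripper open.
Joint ranges: [-2.78, 2.78], [-0.83, 1.72], [-1.28, 1.37], [-1.9, 2.12], [-1.57, 1.48], [-3.14, 3.14]. Speed limits (rad/s): [2.57, 2.57, 3.14, 3.14, 3.14, 3.14].

### API

Orientations are given as a unit quaternion [x, y, z, w].
In Python, from bench import bot gives the robot as it stands.
- The arm moves only by the tool move_arm, never from a script. Its argument "steps" is a list of rows, each a list of 3 entries, a list of its own where there are three numbers: the shift along the tool's x, y, z as a fraction of full scale, then the turn, a rotation vector about the tool's x, y, z as a fraction of full scale, then the closure in counts, from 0 (fully open) to 255 (shut). A call has 1 to 10 rows; each row shifts and turns the commanded pose from where the row before left it, along the tool's axes as they then stand; what a row does not reach is not made up. Full scale, the value 1, is 500 mm for a shift and 8 degrees for a turn. A row lasts 1/10 s, in which the tool goes at most 50 mm and 8.59 degrees, less where a joint would pass 70% of its speed; a pose out of reach is approached as far as the arm can. A call with a number of a shift or a turn outside -1 to 1 is refused whole. A call with a gripper value outside its range is refused whole. The fingers move at their own pace and stop on an object; the grip force is fixed at half the most. Time passes only in rows, so rows that do not move let the fingers close. It gives the time, the measured TCP pose, the force, the opening and the grip force at its end, in the units of the state.
- bot.read_state(): the state, without advancing time (a new reading comes with each control period).
- bot.snapshot(name): name is "scene" or "side" or "wrist"; returns the picture (420x560x3 uint8, blue, green, red); there is no depth.
- bot.calibration(name): a dict with "mtx" (3x3 intrinsics, pixels), "dist" ([k1, k2, p1, p2, k3] as OpenCV has them; the pictures are not rectified), "rvec" (rotation vector, rad) and "tvec" (3), from world to camera coordinates, as OpenCV has them. Camera axes: x right, y down, z forward; pixel columns grow to the right and rows downward; lengths in m; the calibration is good to about 2 mm. A picture is of the moment at which its call begins: read the wrist's pose just before it. calibration takes no time and is no camera call; for the wrist camera it gives the pose at the moment of the call.
- bot.job_done(): hands the job in; it is judged then, once.
The state is a dict: "clock": time; "qpos": joint angles; "joint_velocities": joint speeds; "tau": joint torques, N m; "tcp_pos": TCP position; "tcp_rot": TCP orientation; "force": force on the tool from outside, world axes, zero at the start; "wrist_torque": the same for the moment, N m; "width": opening from 0.0 (shut) to 1.0 (fully open); "finger_force": force on a finger pad.
Only numpy, scipy, OpenCV 4.12 (cv2) and the standard library are available. Lean on these libraries where they do the work, as an engineer would, in place of code of your own. Each camera call takes 0.05 s, during which the arm holds its last target. There are 200 camera calls.

### The job

The drive key with the red head lies on its side on the bench. Stand it upright on its foot on the bench and let go of it, then pick it up again, fit its square socket fully home on the square drive of the cell jig, and turn it clockwise (seen from above) until the blue clamp finger stops over the cell. Turn the clamp with the key only, without pushing the clamp finger itself; leave the key seated upright on the drive and do not disturb the tape roll, the probe block or the screwdriver.

Things in the scene. Friction and masses are not known exactly. Their poses are not given: they have to be found in the camera images.
- drive_key: Loose key, 0.16 kg, 50 mm long. Origin: centre of its foot (open socket end); z runs from foot to head. Steel hub 22 x 22 x 34 mm with a blind square socket 11.5 mm wide, 28 mm deep; sides parallel to x and y, the same every quarter turn. It starts lying on one side, foot roughly toward the robot, y level, axis rising 21 degrees to the head. It rights itself if let go within about 10 degrees of upright.
- key_head (a point): Centre of the key's red square head, 42 mm from the foot along the key's z (same axes); 25 mm above the bench as the key lies at the start. The head is 16 mm thick (34 to 50 mm from the foot) and 48 mm across its flat sides, which face x and y: grasp these. Its corners are rounded by 8 mm.
- jig: Fixed cell jig (it does not move on the bench, but stands elsewhere each time): aluminium plate 130 x 190 x 12 mm, origin at the centre of its underside. A pouch cell lies in a black nest at its -y part; the spindle stands at x = 0, y = +62 mm.
- drive_seat (a point): Centre of the spindle's flat shoulder (38 mm diameter), 46 mm above the bench, z up. From it rises the square steel drive, 10 x 10 mm, sides parallel to this point's x and y, 25 mm tall, the top 3 mm a cone from 10 to 6 mm diameter. The key is home when its foot rests on the shoulder. The frame turns with the spindle; its x points along the clamp finger.
- spindle (a joint): Turn of the spindle in rad: 0 at the open stop, growing clockwise seen from above to 1.2 at the closed stop, where the finger is over the cell. Friction 0.08 N m holds it wherever it is left. The play of the socket on the drive is up to about 10 degrees each way.
- clamp_finger: Blue clamp finger fixed to the spindle, reaching 78 mm out from its axis, with a rubber foot; all of it, with the steel screw head, is between 21 and 49 mm above the bench. Origin on the spindle axis, 32 mm above the bench.
- kapton_roll: Bystander: amber tape roll lying flat, 68 x 74 x 12 mm, origin at the centre of its underside.
- probe: Bystander: small white and blue block with a sloping black top, 58 x 70 x 41 mm, origin at the centre of its underside.
- driver: Bystander: blue-handled screwdriver lying on the bench, 21 x 158 x 22 mm, long along its y, origin at the centre of its underside.
There are look-alikes about, which are no part of the job. There is more than one size of the jig; the job needs the larger.

How it is judged:
On the way, in this order (a step that is already met when the one before it is completed fails the run):
1. the key stands upright on its foot on the bench, let go (angle between drive_key's own z axis and vertical below 0.1 rad and height (world z) of drive_key below 0.005 m and contact force between the fingers and drive_key below 0.2 N and linear speed of drive_key below 0.03 m/s), for 0.2 s.
2. the key is fully home on the square drive (z of drive_key in the frame of drive_seat below 0.003 m and horizontal distance between drive_key and drive_seat below 0.003 m and angle between the z axis of drive_key and the z axis of drive_seat, either way round below 0.09 rad), for 0.1 s.
3. the spindle is turned to its closed stop (value of joint spindle above 1.1 rad), for 0.1 s.
At the end, for the whole second after the job is handed in: The spindle is within 0.1 rad of its closed stop, and the key rests, released and still, on the drive: foot within 3 mm of the shoulder in height, within 3 mm of the axis, upright within 5 degrees (value of joint spindle above 1.1 rad and z of drive_key in the frame of drive_seat below 0.003 m and horizontal distance between drive_key and drive_seat below 0.003 m and angle between drive_key's own z axis and vertical below 0.09 rad and linear speed of drive_key below 0.02 m/s); the robot touches nothing.
It fails at once if the tape roll is moved more than 20 mm (distance of kapton_roll from where it was at the start of the episode above 0.02 m).
It fails at once if the probe block is moved more than 20 mm (distance of probe from where it was at the start of the episode above 0.02 m).
It fails at once if the screwdriver is moved more than 20 mm (distance of driver from where it was at the start of the episode above 0.02 m).
It fails at once if the robot pushes the clamp finger itself (more than 2 N) (contact force between any of the fingers, the arm and clamp_finger above 2 N).
It also fails if it takes over 58 s, if anything falls off the work surface, if the arm or the gripper's body presses on something with over 40 N, if the wrist force passes 120 N, or if a joint passes its speed limit or range.

## Working session

There is one attempt and no reset: what is moved stays moved. The work goes in short steps, Python scripts to look and compute and a tool call to move; the robot and the scene stay as the last step left them, time stands still between calls to the robot, and variables do not carry over. Pictures are saved under pics/ and viewed, at most 10 in all, crops included, and the job is handed in when it is done.

Besides the shell and the picture viewer there is one more tool, called after "Request:" by a JSON object that holds its "op" and its "data". move_arm: Moves the arm, as the interface text tells. Shift numbers are shares of 500 mm and turn numbers shares of 8 degrees, none past 1 either way. Its arguments: {"type":"object","properties":{"steps":{"type":"array"}},"required":["steps"]}

```bash
mkdir -p pics; ls; python3 - <<'E'
from bench import bot
import cv2,numpy as np
s=bot.read_state();print(s)
ims=[]
for n in("scene","side"):
    im=bot.snapshot(n);cv2.imwrite(f"pics/{n}0.png",im);c=bot.calibration(n);print(n,c)
E
```

```text
pics
{'clock': 0.0, 'qpos': array([-1.34103806e+00,  2.60645392e-01, -1.39408123e-01,  1.17270862e+00,
       -1.43517941e-05,  1.57079127e+00]), 'joint_velocities': array([ 0.00081372,  0.00075126, -0.00074407,  0.00098864,  0.00105835,
       -0.00237757]), 'tau': array([-1.04436156e-03, -4.05679464e+01,  2.53921884e+01,  1.86685938e-02,
       -2.63669708e-04, -2.43600255e-06]), 'tcp_pos': array([ 0.11939948, -0.51051786,  0.2304704 ]), 'tcp_rot': array([ 9.93407876e-01,  1.14629082e-01, -1.19793085e-04, -9.75603071e-04]), 'force': array([-0.02605757, -0.42632522, -0.13696205]), 'wrist_torque': array([ 0.00058723, -0.0088933 , -0.00593709]), 'finger_force': 0.0, 'width': 1.0026412167938275}
scene {'mtx': array([[441.43997675,   0.        , 282.37244974],
       [  0.        , 441.43997675, 210.80964719],
       [  0.        ,   0.        ,   1.        ]]), 'dist': array([-0.10106285,  0.        ,  0.        ,  0.        ,  0.        ]), 'rvec': array([ 0.62958361, -2.67683183,  1.10176834]), 'tvec': array([0.43619207, 0.21750851, 1.08644726])}
side {'mtx': array([[506.16543626,   0.        , 279.65339637],
       [  0.        , 506.16543626, 224.39225483],
       [  0.        ,   0.        ,   1.        ]]), 'dist': array([0.01922069, 0.        , 0.        , 0.        , 0.        ]), 'rvec': array([ 2.08285369, -0.09075933,  0.02410532]), 'tvec': array([-0.49081084,  0.04732204,  1.4318064 ])}
```

View pics/scene0.png

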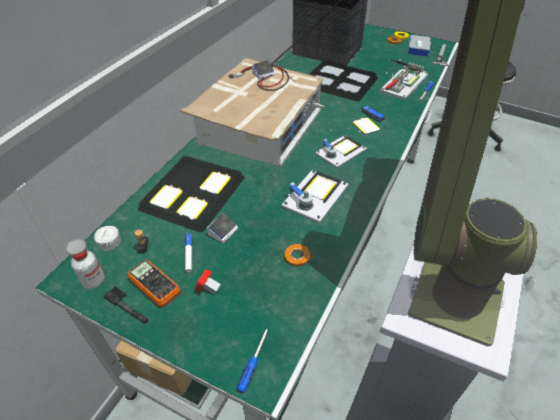

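View pics/side0.png

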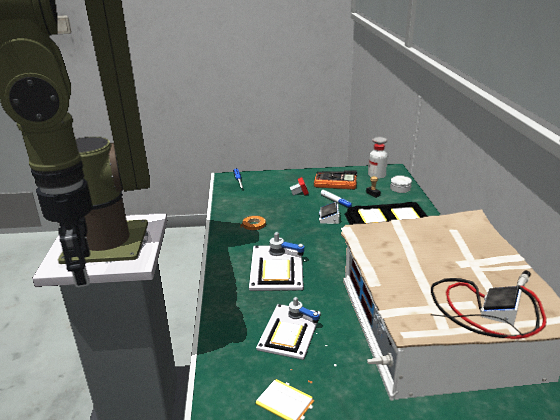

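The scene view shows the key (red head about (206,280), grey hub (213,287)). Look-alikes are the red bottle cap (76,246), the brass plug (141,243) and the red parts in the far tray (402,78). There are two jigs, at (316,193) and (341,150). The tape roll is at (297,254), the probe at (222,229) and the driver at (252,362). Next I measure both jigs and the key, and check them in a close crop.

```bash
cat > h.py <<'E'
from bench import bot
import cv2,numpy as np
from scipy.spatial.transform import Rotation as R
def ray(cal,px):
    Rm=cv2.Rodrigues(cal["rvec"])[0]
    u=cv2.undistortPoints(np.array(px,float).reshape(-1,1,2),cal["mtx"],cal["dist"]).reshape(-1,2)
    d=np.c_[u,np.ones(len(u))]@Rm
    return -Rm.T@cal["tvec"].reshape(3),d
def onplane(cal,px,z):
    o,d=ray(cal,px); return o+d*((z-o[2])/d[:,2])[:,None]
def proj(cal,P): return cv2.projectPoints(np.array(P,float).reshape(-1,1,3),cal["rvec"],cal["tvec"],cal["mtx"],cal["dist"])[0].reshape(-1,2)
def tri(c1,p1,c2,p2):
    o1,d1=ray(c1,p1);o2,d2=ray(c2,p2);a,b=d1[0],d2[0]
    t=np.linalg.lstsq(np.c_[a,-b],o2-o1,rcond=None)[0]
    A,B=o1+a*t[0],o2+b*t[1]; return (A+B)/2,np.linalg.norm(A-B)
def blobs(m,amin=20):
    n,l,s,c=cv2.connectedComponentsWithStats(m.astype(np.uint8)); return [(c[i],s[i],l==i) for i in range(1,n) if s[i][4]>=amin]
E
python3 - <<'E'
from h import *
a=cv2.imread("pics/scene0.png");b=cv2.imread("pics/side0.png")
ca,cb=bot.calibration("scene"),bot.calibration("side")
def cen(im,cond,box):
    h=cv2.cvtColor(im,cv2.COLOR_BGR2HSV);x0,y0,x1,y1=box
    m=np.zeros(h.shape[:2],np.uint8);m[y0:y1,x0:x1]=cond(h)[y0:y1,x0:x1];bl=max(blobs(m,5),key=lambda t:t[1][4]);return bl
red=lambda h:((h[...,0]<8)|(h[...,0]>172))&(h[...,1]>150)&(h[...,2]>60)
blue=lambda h:(h[...,0]>100)&(h[...,0]<125)&(h[...,1]>120)&(h[...,2]>40)
white=lambda h:(h[...,1]<50)&(h[...,2]>140)
r1,r2=cen(a,red,(190,260,225,300)),cen(b,red,(285,172,312,200))
print("head",r1[0],r2[0],tri(ca,r1[0],cb,r2[0]))
for bx1,bx2 in (((275,160,355,222),(240,225,310,298)),((310,133,370,168),(250,290,325,362))):
    m1,m2=cen(a,white,bx1),cen(b,white,bx2)
    for c,m in((ca,m1),(cb,m2)):
        q=onplane(c,np.argwhere(m[2])[:,::-1],0.012)[:,:2].astype(np.float32)
        print("plate",cv2.minAreaRect(q))
    f1,f2=cen(a,blue,bx1),cen(b,blue,bx2);print("finger",f1[0],f2[0],tri(ca,f1[0],cb,f2[0]))
C=lambda im,x,y,w,h,k:cv2.resize(im[y:y+h,x:x+w],None,fx=k,fy=k,interpolation=cv2.INTER_CUBIC)
cv2.imwrite("pics/crop0.png",np.hstack([C(a,180,255,80,100,5),C(b,270,230,80,100,5)])if 0 else np.vstack([np.hstack([C(a,185,260,50,40,7),C(b,280,165,50,40,7)]),np.hstack([C(a,275,160,100,70,3.5),C(b,235,225,100,70,3.5)])]))
E
```

```text
head [202.88275862 279.14482759] [302.63414634 185.51219512] (array([0.58712962, 0.24640364, 0.02588933]), np.float64(0.0001524774164640733))
plate ((0.4678361117839813, -0.18052367866039276), (0.1917184591293335, 0.13653652369976044), 85.27046966552734)
plate ((0.46899643540382385, -0.1890251636505127), (0.19565604627132416, 0.12911222875118256), 85.17388153076172)
finger [295.95454545 189.27272727] [292.6484375 246.3984375] (array([ 0.51562314, -0.14591112,  0.03803235]), np.float64(0.0007608740332977618))
plate ((0.4760531783103943, -0.4182780981063843), (0.1490774005651474, 0.10488411039113998), 68.51242065429688)
plate ((0.48432841897010803, -0.4222397208213806), (0.17231522500514984, 0.10054726153612137), 68.33433532714844)
finger [326.6  143.44] [308.43478261 313.06086957] (array([ 0.52429746, -0.40724491,  0.03042544]), np.float64(0.0005427540101615786))
```

View pics/crop0.png

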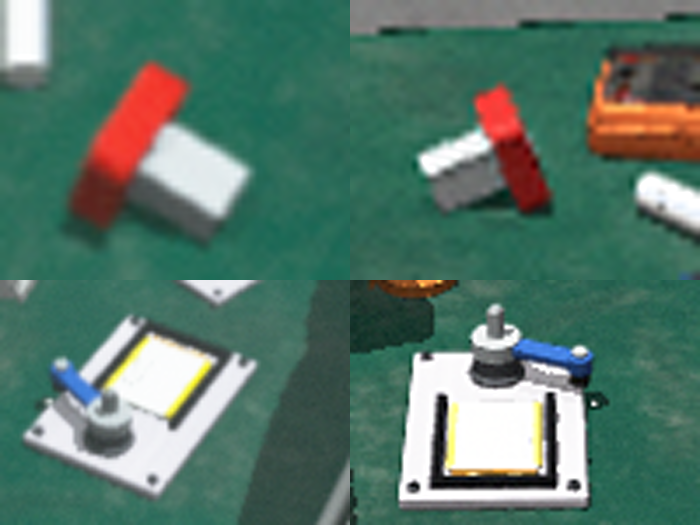

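The crop confirms the key (red head, open grey hub pointing at the robot). The larger jig is the nearer one, with a plate of about 130x190 mm, spindle near (0.473,-0.123) and finger at about -28°. The other jig is about 105x150 mm. The head sits at z = 0.026, as it should. Next I plan an approach to a viewpoint over the key.

```bash
cat >> h.py <<'E'
def down(az,tilt=0):
    """tool down, tool x at azimuth az (deg); tilt>0 leans tool z towards +tool-x direction"""
    a=np.radians(az);x=[np.cos(a),np.sin(a),0];y=[np.sin(a),-np.cos(a),0]
    return R.from_matrix(np.c_[x,y,[0,0,-1]])*R.from_euler('y',tilt,degrees=True)
def plan(p,r,n,s=None,fromp=None):
    s=s or bot.read_state(); p0,r0=fromp or (s["tcp_pos"],R.from_quat(s["tcp_rot"]))
    rel=r0.inv()*r; w=rel.as_rotvec(); d=r0.inv().apply(np.array(p)-p0)
    # constant twist: find v with sum_k Rk^k v = d
    Rk=R.from_rotvec(w/n); M=sum((Rk**k).as_matrix() if k else np.eye(3) for k in range(n))
    v=np.linalg.solve(M,d); print("rows",n,"shift",np.round(v/0.5,4).tolist(),"turn",np.round(np.degrees(w/n)/8,4).tolist(),"mm/row",round(np.linalg.norm(v)*1e3,1))
E
python3 - <<'E'
from h import *
a=cv2.imread("pics/scene0.png");b=cv2.imread("pics/side0.png")
ca,cb=bot.calibration("scene"),bot.calibration("side")
# foot-end top corner edge midpoint seen in both (crop px/7 + offset)
t=tri(ca,[185+230/7,260+190/7],cb,[280+432/7-0,165+182/7]);print(t)
d=np.array([.587,.246])-t[0][:2];print("yaw approx",np.degrees(np.arctan2(d[1],d[0])))
s=bot.read_state();plan([0.53,0.21,0.25],down(20),24)
E
```

```text
(array([ 0.64337148,  0.21140635, -0.01654253]), np.float64(0.14972553009958361))
yaw approx 148.46368529349704
rows 24 shift [0.0498, -0.0479, -0.0016] turn [-0.0005, -0.0, -0.0356] mm/row 34.6
```

Request:
{"op": "move_arm", "data": {"steps": [[[0.05, -0.048, -0.0016], [0, 0, -0.036], 0], [[0.05, -0.048, -0.0016], [0, 0, -0.036], 0], [[0.05, -0.048, -0.0016], [0, 0, -0.036], 0], [[0.05, -0.048, -0.0016], [0, 0, -0.036], 0], [[0.05, -0.048, -0.0016], [0, 0, -0.036], 0], [[0.05, -0.048, -0.0016], [0, 0, -0.036], 0], [[0.05, -0.048, -0.0016], [0, 0, -0.036], 0], [[0.05, -0.048, -0.0016], [0, 0, -0.036], 0], [[0.05, -0.048, -0.0016], [0, 0, -0.036], 0], [[0.05, -0.048, -0.0016], [0, 0, -0.036], 0]]}}

```text
clock: 1.1
tcp_pos: [0.3019, -0.2149, 0.2391]
tcp_rot: [0.99, 0.14, -0.0, -0.0]
force: [0.3, -0.7, 1.3]
width: 1.001
finger_force: 0.0
```

```bash
python3 -c "
from h import *
s=bot.read_state();print(s['tcp_pos'],s['qpos']);plan([0.53,0.21,0.25],down(20),14)"
```

```text
[ 0.30192166 -0.21494789  0.23910501] [-6.18732298e-01 -9.54799682e-03 -4.37397432e-01  1.14335868e+00
  4.93351908e-05  2.24285259e+00]
rows 14 shift [0.0497, -0.0478, -0.0016] turn [-0.0002, 0.0001, -0.0353] mm/row 34.5
```

```bash
python3 -c "
from h import *
s=bot.read_state();plan([0.40,-0.03,0.25],down(92),10);plan([0.53,0.21,0.25],down(172),10,fromp=(np.array([0.40,-0.03,0.25]),down(92)))"
```

```text
rows 10 shift [0.0441, -0.0092, -0.0022] turn [-0.0003, -0.0, -0.9495] mm/row 22.6
rows 10 shift [0.0237, 0.0543, 0.0] turn [0.0, 0.0, -1.0] mm/row 29.6
```

Request:
{"op": "move_arm", "data": {"steps": [[[0.044, -0.009, -0.002], [0, 0, -0.95], 0], [[0.044, -0.009, -0.002], [0, 0, -0.95], 0], [[0.044, -0.009, -0.002], [0, 0, -0.95], 0], [[0.044, -0.009, -0.002], [0, 0, -0.95], 0], [[0.044, -0.009, -0.002], [0, 0, -0.95], 0], [[0.044, -0.009, -0.002], [0, 0, -0.95], 0], [[0.044, -0.009, -0.002], [0, 0, -0.95], 0], [[0.044, -0.009, -0.002], [0, 0, -0.95], 0], [[0.044, -0.009, -0.002], [0, 0, -0.95], 0], [[0.044, -0.009, -0.002], [0, 0, -0.95], 0]]}}

```text
clock: 2.1
tcp_pos: [0.4002, -0.0316, 0.249]
tcp_rot: [0.692, 0.722, -0.0, -0.0]
force: [-0.1, -0.1, 0.2]
width: 0.998
finger_force: 0.0
```

Request:
{"op": "move_arm", "data": {"steps": [[[0.024, 0.054, 0], [0, 0, -1], 0], [[0.024, 0.054, 0], [0, 0, -1], 0], [[0.024, 0.054, 0], [0, 0, -1], 0], [[0.024, 0.054, 0], [0, 0, -1], 0], [[0.024, 0.054, 0], [0, 0, -1], 0], [[0.024, 0.054, 0], [0, 0, -1], 0], [[0.024, 0.054, 0], [0, 0, -1], 0], [[0.024, 0.054, 0], [0, 0, -1], 0], [[0.024, 0.054, 0], [0, 0, -1], 0], [[0.024, 0.054, 0], [0, 0, -1], 0]]}}

```text
clock: 3.1
tcp_pos: [0.5281, 0.209, 0.2485]
tcp_rot: [0.067, 0.998, -0.0, -0.0]
force: [-0.2, -0.0, -0.2]
width: 1.002
finger_force: 0.0
```

```bash
python3 - <<'E'
from h import *
c=bot.calibration("wrist");s=bot.read_state();im=bot.snapshot("wrist");cv2.imwrite("pics/w1.png",im)
print(s['tcp_pos'],s['qpos'],proj(c,[[.587,.246,.026]]),c["mtx"][0])
import pickle;pickle.dump(c,open("w1.pkl","wb"))
E
```

```text
[0.5281193  0.20903606 0.24850673] [ 3.76932637e-01  3.29083302e-01  5.72304122e-03  1.24844476e+00
 -7.38195483e-05  5.10200877e-01] [[310.28431916 221.47433381]] [307.77993503   0.         273.56157593]
```

View pics/w1.png

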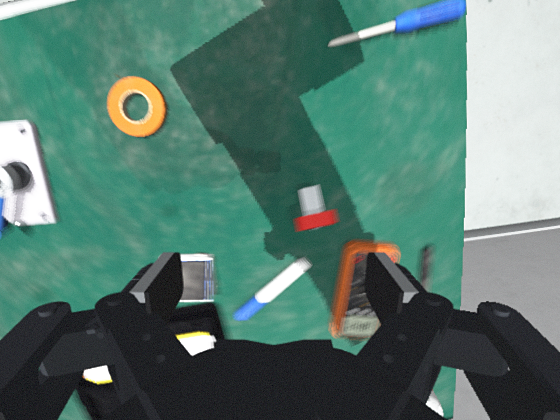

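The wrist view shows the key's hub at (311,197) and its head at (316,219), with the foot toward the robot. The tape is at (136,106), the driver at (400,22) and the probe at (197,277). Next comes the yaw.

```bash
python3 - <<'E'
from h import *
import pickle
c=pickle.load(open("w1.pkl","rb"));im=cv2.imread("pics/w1.png");h=cv2.cvtColor(im,cv2.COLOR_BGR2HSV)
m=((h[...,0]<8)|(h[...,0]>172))&(h[...,1]>140);m[:180]=0;m[238:]=0;m[:,:280]=0;m[:,345:]=0
b=max(blobs(m),key=lambda t:t[1][4]);px=np.argwhere(b[2])[:,::-1].astype(np.float32)
rect=cv2.minAreaRect(px);print(rect)
bx=cv2.boxPoints(rect);P=onplane(c,bx,.035)[:,:2];e=[P[1]-P[0],P[2]-P[1]];l=max(e,key=np.linalg.norm)
print("y-axis az",np.degrees(np.arctan2(l[1],l[0])),"len",np.linalg.norm(l),"center@.030",onplane(c,[rect[0]],.030))
g=(h[...,1]<60)&(h[...,2]>100);g[:180]=0;g[212:]=0;g[:,:295]=0;g[:,330:]=0
b=max(blobs(g),key=lambda t:t[1][4]);print("hub",b[0],b[1],onplane(c,[b[0]],.022))
r=cv2.minAreaRect(np.argwhere(b[2])[:,::-1].astype(np.float32));print(r)
E
```

```text
((315.577392578125, 220.17137145996094), (14.11363410949707, 40.21977996826172), 78.2317123413086)
y-axis az 94.66931914055041 len 0.04822477501365537 center@.030 [[0.5848321  0.25230667 0.03      ]]
hub [311.19312602 198.90507365] [298 184  28  28 611] [[0.55944047 0.25041657 0.022     ]]
((310.8705749511719, 199.4176483154297), (27.007844924926758, 24.29621124267578), 77.47119140625)
```

```bash
python3 - <<'E'
from h import *
H=np.array([.586,.2515,.026]);r=down(184.7,6);z=r.as_matrix()[:,2]
pre=H-.075*z;g=H+.019*z;print(pre,g)
plan(pre,r,8);plan(g,r,8,fromp=(pre,r))
import pickle;c=pickle.load(open("w1.pkl","rb"));print("meter pts",onplane(c,[[347,243],[398,246],[333,333]],.03))
E
```

```text
[0.59381327 0.25214237 0.10058914] [0.58402064 0.25133727 0.00710408]
rows 8 shift [-0.018, 0.0104, 0.0362] turn [0.013, 0.092, -0.1855] mm/row 20.9
rows 8 shift [0.0, -0.0, 0.0235] turn [0.0, 0.0, 0.0] mm/row 11.8
meter pts [[0.6201432  0.2886232  0.03      ]
 [0.63317121 0.35290509 0.03      ]
 [0.75121962 0.26067087 0.03      ]]
```

Request:
{"op": "move_arm", "data": {"steps": [[[-0.018, 0.0104, 0.0362], [0.013, 0.092, -0.186], 0], [[-0.018, 0.0104, 0.0362], [0.013, 0.092, -0.186], 0], [[-0.018, 0.0104, 0.0362], [0.013, 0.092, -0.186], 0], [[-0.018, 0.0104, 0.0362], [0.013, 0.092, -0.186], 0], [[-0.018, 0.0104, 0.0362], [0.013, 0.092, -0.186], 0], [[-0.018, 0.0104, 0.0362], [0.013, 0.092, -0.186], 0], [[-0.018, 0.0104, 0.0362], [0.013, 0.092, -0.186], 0], [[-0.018, 0.0104, 0.0362], [0.013, 0.092, -0.186], 0], [[0, 0, 0], [0, 0, 0], 0]]}}

```text
clock: 4.05
tcp_pos: [0.594, 0.245, 0.0976]
tcp_rot: [-0.034, 0.998, -0.005, -0.054]
force: [0.2, -0.7, -0.2]
width: 1.002
finger_force: 0.0
```

```bash
python3 - <<'E'
from h import *
c=bot.calibration("wrist");s=bot.read_state();im=bot.snapshot("wrist");cv2.imwrite("pics/w2.png",im)
h=cv2.cvtColor(im,cv2.COLOR_BGR2HSV);H=[.586,.2515,.026];q=proj(c,[H])[0];print(s['tcp_pos'],q)
m=((h[...,0]<8)|(h[...,0]>172))&(h[...,1]>140);b=min(blobs(m,100),key=lambda t:np.linalg.norm(t[0]-q));print(b[0],b[1])
rect=cv2.minAreaRect(np.argwhere(b[2])[:,::-1].astype(np.float32));print(rect)
P=onplane(c,cv2.boxPoints(rect),.035)[:,:2];l=max([P[1]-P[0],P[2]-P[1]],key=np.linalg.norm)
print("az",np.degrees(np.arctan2(l[1],l[0])),np.linalg.norm(l),P.mean(0))
g=np.array([.58402064,.25133727,.00710408]);r=down(184.7,6);plan(g,r,9)
E
```

```text
[0.59400365 0.24504494 0.09760196] [285.04079552 216.40097087]
[280.52566634 216.36080948] [ 246  202   71   32 2026]
((281.0, 217.5), (69.99998474121094, 30.999996185302734), 0.0)
az 93.97624420822233 0.04832170185034039 [0.58534746 0.24835367]
rows 9 shift [-0.0001, 0.0016, 0.0206] turn [-0.003, -0.0022, -0.0111] mm/row 10.3
```

View pics/w2.png

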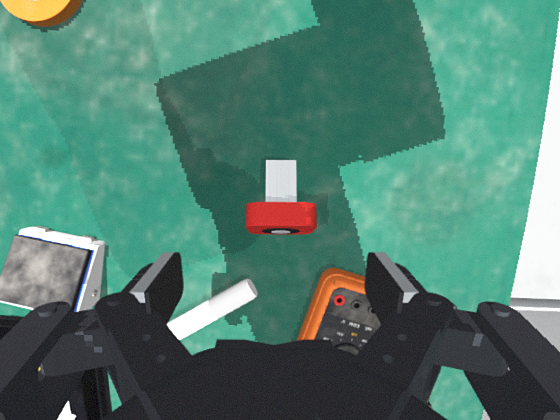

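The wrist view shows the head squarely between the pads at (281,217) and the hub at (281,180). The meter and the pen are clear of the fingers.

Request:
{"op": "move_arm", "data": {"steps": [[[0, 0.0007, 0.0206], [0, 0, 0], 0], [[0, 0.0007, 0.0206], [0, 0, 0], 0], [[0, 0.0007, 0.0206], [0, 0, 0], 0], [[0, 0.0007, 0.0206], [0, 0, 0], 0], [[0, 0.0007, 0.0206], [0, 0, 0], 0], [[0, 0.0007, 0.0206], [0, 0, 0], 0], [[0, 0.0007, 0.0206], [0, 0, 0], 0], [[0, 0.0007, 0.0206], [0, 0, 0], 0], [[0, 0.0007, 0.0206], [0, 0, 0], 0], [[0, 0, 0], [0, 0, 0], 0]]}}

```text
clock: 5.1
tcp_pos: [0.5839, 0.2471, 0.0072]
tcp_rot: [-0.035, 0.998, -0.004, -0.053]
force: [-0.3, 0.2, -0.4]
width: 1.001
finger_force: 0.0
```

Request:
{"op": "move_arm", "data": {"steps": [[[0, 0, 0], [0, 0, 0], 160], [[0, 0, 0], [0, 0, 0], 160], [[0, 0, 0], [0, 0, 0], 160], [[0, 0, 0], [0, 0, 0], 160], [[0, 0, 0], [0, 0, 0], 160], [[0, 0, 0], [0, 0, 0], 160], [[0, 0, 0], [0, 0, 0], 160], [[0, 0, 0], [0, 0, 0], 160]]}}

```text
clock: 5.9
tcp_pos: [0.5862, 0.2479, 0.01]
tcp_rot: [-0.035, 0.998, -0.003, -0.051]
force: [1.5, -0.0, 6.3]
width: 0.55
finger_force: 61.6
```

Request:
{"op": "move_arm", "data": {"steps": [[[0, 0, -0.02], [0, 0, 0], 160], [[0, 0, -0.03], [0, 0, 0], 160], [[0, 0, -0.03], [0, 0, 0], 160], [[0, 0, -0.03], [0, 0, 0], 160], [[0, 0, -0.03], [0, 0, 0], 160], [[0, 0, -0.03], [0, 0, 0], 160], [[0, 0, -0.02], [0, 0, 0], 160], [[0, 0, 0], [0, 0, 0], 160]]}}

```text
clock: 6.7
tcp_pos: [0.5961, 0.249, 0.1049]
tcp_rot: [-0.035, 0.998, -0.003, -0.051]
force: [-0.7, 0.7, -1.5]
width: 0.554
finger_force: 61.9
```

Request:
{"op": "move_arm", "data": {"steps": [[[0, 0, 0], [0, -0.83, 0], 160], [[0, 0, 0], [0, -0.83, 0], 160], [[0, 0, 0], [0, -0.83, 0], 160], [[0, 0, 0], [0, -0.83, 0], 160], [[0, 0, 0], [0, -0.83, 0], 160], [[0, 0, 0], [0, -0.83, 0], 160], [[0, 0, 0], [0, -0.83, 0], 160], [[0, 0, 0], [0, -0.83, 0], 160], [[0, 0, 0], [0, -0.83, 0], 160], [[0, 0, 0], [0, -0.83, 0], 160]]}}

```text
clock: 7.7
tcp_pos: [0.5956, 0.2493, 0.0999]
tcp_rot: [-0.033, 0.883, 0.014, 0.469]
force: [0.1, 0.3, -3.2]
width: 0.556
finger_force: 61.9
```

```bash
python3 - <<'E'
from h import *
s=bot.read_state();print(s['tcp_pos'],s['qpos'],s['width'],s['finger_force'])
print(R.from_quat(s['tcp_rot']).as_matrix().round(3))
C=[];
for n in("scene","side"):
    im=bot.snapshot(n);cv2.imwrite(f"pics/{n}1.png",im);c=bot.calibration(n);p=proj(c,[s['tcp_pos']])[0].astype(int);print(n,p)
    x,y=p;C.append(cv2.resize(im[y-35:y+35,x-35:x+35],(400,400),interpolation=cv2.INTER_CUBIC))
cv2.imwrite("pics/c1.png",np.hstack(C))
E
```

```text
[0.59560389 0.24933688 0.09994672] [ 0.61032129  0.4171292  -1.10558629 -0.85442842 -0.44195112  0.31826304] 0.5559179090156622 61.889939457178116
[[-0.558 -0.072  0.827]
 [-0.045  0.997  0.056]
 [-0.828 -0.006 -0.56 ]]
scene [195 260]
side [305 164]
```

View pics/c1.png

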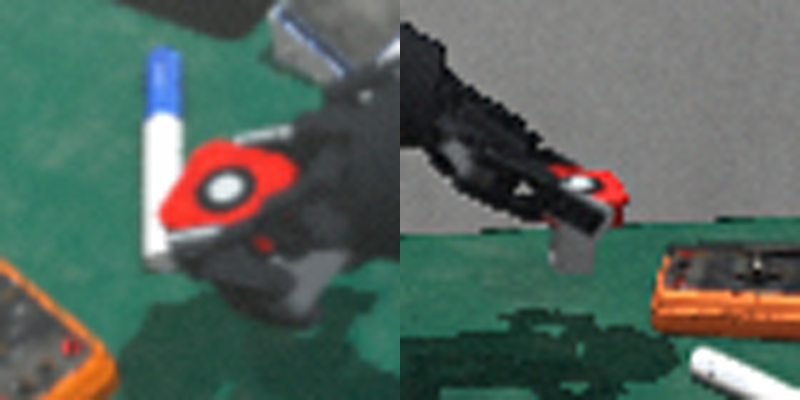

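```bash
python3 - <<'E'
from h import *
plan([.54,.235,.042],down(184.7,-62.5),8)
import pickle;c=pickle.load(open("w1.pkl","rb"));print("tape",onplane(c,[[136,106]],.006))
E
```

```text
rows 8 shift [0.0185, -0.0023, -0.0046] turn [-0.0115, -0.1104, 0.003] mm/row 9.6
tape [[0.42050762 0.05481015 0.006     ]]
```

Request:
{"op": "move_arm", "data": {"steps": [[[0.0185, -0.0023, -0.0046], [0, 0, 0], 160], [[0.0185, -0.0023, -0.0046], [0, -0.1, 0], 160], [[0.0185, -0.0023, -0.0046], [0, -0.1, 0], 160], [[0.0185, -0.0023, -0.0046], [0, -0.1, 0], 160], [[0.0185, -0.0023, -0.0046], [0, -0.1, 0], 160], [[0.0185, -0.0023, -0.0046], [0, -0.1, 0], 160], [[0.0185, -0.0023, -0.0046], [0, 0, 0], 160], [[0.0185, -0.0023, -0.0046], [0, 0, 0], 160], [[0, 0, 0], [0, 0, 0], 160]]}}

```text
clock: 8.7
tcp_pos: [0.5532, 0.2468, 0.0506]
tcp_rot: [-0.03, 0.869, 0.012, 0.494]
force: [-0.1, 0.8, -1.6]
width: 0.548
finger_force: 61.9
```

```bash
python3 - <<'E'
from h import *
s=bot.read_state();print(s['tcp_pos'],s['qpos'],s['width'],s['force'])
M=R.from_quat(s['tcp_rot']).as_matrix();print(M.round(3))
print("tilt",np.degrees(np.arccos(-M[2,2])))
print("down mm vec in tool for 1mm down", (M.T@[0,0,-.001]/.5).round(5))
im=bot.snapshot("side");c=bot.calibration("side");h=cv2.cvtColor(im,cv2.COLOR_BGR2HSV)
x,y=proj(c,[s['tcp_pos']])[0].astype(int);cv2.imwrite("pics/c2.png",cv2.resize(im[y-35:y+35,x-35:x+35],(560,560),interpolation=cv2.INTER_CUBIC))
o,d=ray(c,[[x,y]]);print("side px for key at foot/vertical:",proj(c,[[s['tcp_pos'][0],s['tcp_pos'][1],0],[s['tcp_pos'][0],s['tcp_pos'][1],.05]]))
E
```

```text
[0.55319496 0.24683601 0.05058084] [ 0.69205159  0.65299707 -1.28003312 -1.29622043 -0.53355708  0.34852093] 0.5478399295036165 [-0.12731896  0.83040361 -1.56576204]
[[-0.51  -0.064  0.858]
 [-0.041  0.998  0.05 ]
 [-0.859 -0.01  -0.512]]
tilt 59.204094375689586
down mm vec in tool for 1mm down [1.72e-03 2.00e-05 1.02e-03]
side px for key at foot/vertical: [[292.3966603  193.0876981 ]
 [292.27057251 179.28232719]]
```

View pics/c2.png

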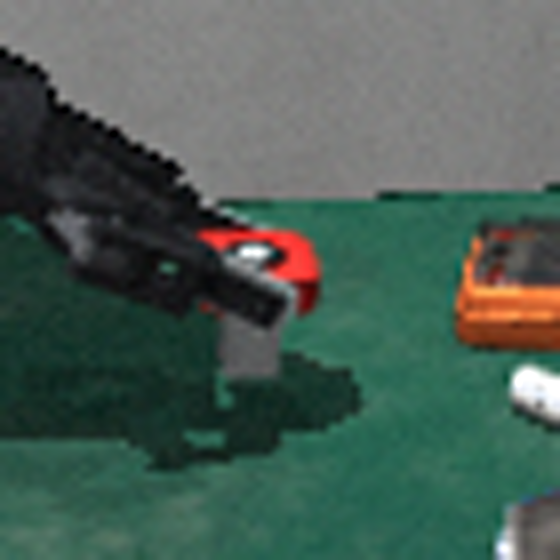

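The side crop shows the key held near upright with the hub clear of the bench. Joint 3 is at its limit, so I move outward before lowering.

Request:
{"op": "move_arm", "data": {"steps": [[[-0.0054, -0.0083, 0.0144], [0, 0, 0], 160], [[-0.0054, -0.0083, 0.0144], [0, 0, 0], 160], [[-0.0054, -0.0083, 0.0144], [0, 0, 0], 160], [[-0.0054, -0.0083, 0.0144], [0, 0, 0], 160], [[-0.0054, -0.0083, 0.0144], [0, 0, 0], 160], [[-0.0054, -0.0083, 0.0144], [0, 0, 0], 160], [[0, 0, 0], [0, 0, 0], 160]]}}

```text
clock: 9.45
tcp_pos: [0.601, 0.2231, 0.0432]
tcp_rot: [-0.029, 0.869, 0.011, 0.495]
force: [-0.3, 0.2, -2.1]
width: 0.549
finger_force: 61.9
```

```bash
cat > st.py <<'E'
from h import *
s=bot.read_state();M=R.from_quat(s['tcp_rot']).as_matrix()
print(s['tcp_pos'].round(4),"q",s['qpos'].round(3),"w",round(s['width'],3),"f",s['force'].round(1),s['wrist_torque'].round(2))
print("tilt",np.degrees(np.arccos(-M[2,2])).round(1),"x-az",np.degrees(np.arctan2(M[1,0],M[0,0])).round(2),"y-az",np.degrees(np.arctan2(M[1,1],M[0,1])).round(2))
print("1mm down in tool",(M.T@[0,0,-.001]/.5).round(5))
E
python3 st.py
```

```text
[0.601  0.2231 0.0432] q [ 0.567  0.681 -1.227 -1.311 -0.434  0.268] w 0.549 f [-0.3  0.2 -2.1] [-0.12  1.01  0.  ]
tilt 59.3 x-az -175.57 y-az 93.54
1mm down in tool [1.72e-03 2.00e-05 1.02e-03]
```

Request:
{"op": "move_arm", "data": {"steps": [[[0.0034, 0, 0.002], [0, 0, 0], 160], [[0.0034, 0, 0.002], [0, 0, 0], 160], [[0.0026, 0, 0.0015], [0, 0, 0], 160], [[0, 0, 0], [0, 0, 0], 160]]}}

```text
clock: 9.85
tcp_pos: [0.5993, 0.2241, 0.0372]
tcp_rot: [-0.03, 0.869, 0.011, 0.494]
force: [-0.1, -0.9, -2.1]
width: 0.552
finger_force: 61.9
```

Request:
{"op": "move_arm", "data": {"steps": [[[0.0026, 0, 0.0015], [0, 0, 0], 160], [[0, 0, 0], [0, 0, 0], 160]]}}

```text
clock: 10.05
tcp_pos: [0.5995, 0.224, 0.036]
tcp_rot: [-0.03, 0.869, 0.011, 0.494]
force: [-0.6, 0.0, -2.3]
width: 0.555
finger_force: 61.9
```

Request:
{"op": "move_arm", "data": {"steps": [[[0.0026, 0, 0.0015], [0, 0, 0], 160], [[0, 0, 0], [0, 0, 0], 160]]}}

```text
clock: 10.25
tcp_pos: [0.5996, 0.2239, 0.0345]
tcp_rot: [-0.03, 0.869, 0.011, 0.494]
force: [-0.2, 0.3, -1.6]
width: 0.552
finger_force: 61.9
```

Request:
{"op": "move_arm", "data": {"steps": [[[0.0026, 0, 0.0015], [0, 0, 0], 160], [[0, 0, 0], [0, 0, 0], 160]]}}

```text
clock: 10.45
tcp_pos: [0.6001, 0.2239, 0.0342]
tcp_rot: [-0.03, 0.868, 0.012, 0.495]
force: [-2.0, -0.6, 3.5]
width: 0.552
finger_force: 62.5
```

Request:
{"op": "move_arm", "data": {"steps": [[[0.0026, 0, 0.0015], [0, 0, 0], 160], [[0, 0, 0], [0, 0, 0], 160]]}}

```text
clock: 10.65
tcp_pos: [0.6006, 0.2239, 0.0341]
tcp_rot: [-0.029, 0.867, 0.012, 0.496]
force: [-4.9, -1.1, 10.3]
width: 0.552
finger_force: 63.1
```

Request:
{"op": "move_arm", "data": {"steps": [[[-0.0026, 0, -0.0015], [0, 0, 0], 160], [[0, 0, 0], [0, 0, 0], 110], [[0, 0, 0], [0, 0, 0], 60], [[0, 0, 0], [0, 0, 0], 0], [[0, 0, 0], [0, 0, 0], 0], [[0, 0, 0], [0, 0, 0], 0], [[0, 0, 0], [0, 0, 0], 0], [[0, 0, 0], [0, 0, 0], 0]]}}

```text
clock: 11.45
tcp_pos: [0.5996, 0.2238, 0.0331]
tcp_rot: [-0.03, 0.869, 0.011, 0.494]
force: [0.1, -0.3, -0.3]
width: 1.003
finger_force: 0.0
```

```bash
python3 st.py; python3 - <<'E'
from h import *
s=bot.read_state();C=[]
for n in("scene","side"):
    im=bot.snapshot(n);cv2.imwrite(f"pics/{n}2.png",im);c=bot.calibration(n);x,y=proj(c,[s['tcp_pos']])[0].astype(int);print(x,y)
    C.append(cv2.resize(im[y-35:y+35,x-35:x+35],(400,400),interpolation=cv2.INTER_CUBIC))
cv2.imwrite("pics/c3.png",np.hstack(C))
E
```

```text
[0.5996 0.2238 0.0331] q [ 0.57   0.717 -1.234 -1.352 -0.434  0.268] w 1.003 f [ 0.1 -0.3 -0.3] [-0.04  0.76 -0.06]
tilt 59.2 x-az -175.42 y-az 93.64
1mm down in tool [1.72e-03 2.00e-05 1.02e-03]
203 269
307 186
```

View pics/c3.png

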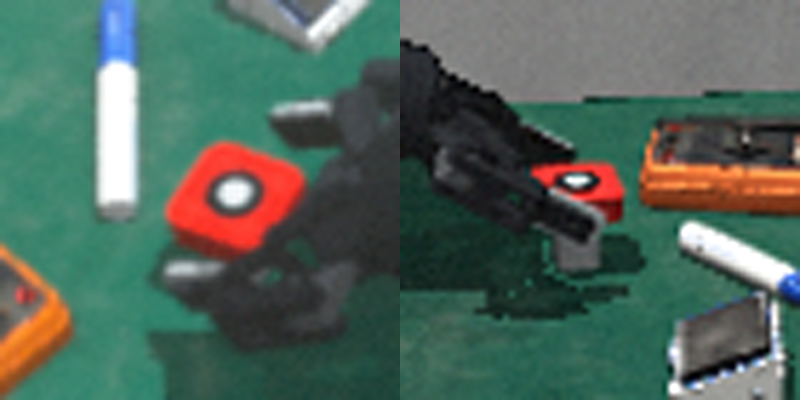

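Both crops show the key standing upright and released, with its head between the open fingers. I rise straight up, then untilt.

Request:
{"op": "move_arm", "data": {"steps": [[[-0.015, 0, -0.009], [0, 0, 0], 0], [[-0.031, 0, -0.0184], [0, 0, 0], 0], [[-0.031, 0, -0.0184], [0, 0, 0], 0], [[-0.031, 0, -0.0184], [0, 0, 0], 0], [[-0.031, 0, -0.0184], [0, 0, 0], 0], [[-0.031, 0, -0.0184], [0, 0, 0], 0], [[0, 0, 0], [0, 0, 0], 0]]}}

```text
clock: 12.25
tcp_pos: [0.6007, 0.2255, 0.1356]
tcp_rot: [-0.029, 0.867, 0.013, 0.496]
force: [0.5, 0.3, 0.2]
width: 0.999
finger_force: 0.0
```

Request:
{"op": "move_arm", "data": {"steps": [[[0, 0, 0], [0, 0.92, 0], 0], [[0, 0, 0], [0, 0.92, 0], 0], [[0, 0, 0], [0, 0.92, 0], 0], [[0, 0, 0], [0, 0.92, 0], 0], [[0, 0, 0], [0, 0.92, 0], 0], [[0, 0, 0], [0, 0.92, 0], 0], [[0, 0, 0], [0, 0.92, 0], 0], [[0, 0, 0], [0, 0.92, 0], 0], [[0, 0, 0], [0, 0, 0], 0]]}}

```text
clock: 13.15
tcp_pos: [0.6084, 0.2278, 0.1254]
tcp_rot: [-0.033, 0.996, -0.003, 0.08]
force: [0.3, 0.2, 0.3]
width: 1.005
finger_force: 0.0
```

```bash
python3 st.py; cat > head.py <<'E'
from h import *
c=bot.calibration("wrist");s=bot.read_state();im=bot.snapshot("wrist");cv2.imwrite("pics/wh.png",im)
h=cv2.cvtColor(im,cv2.COLOR_BGR2HSV);m=((h[...,0]<8)|(h[...,0]>172))&(h[...,1]>140)
b=max(blobs(m,100),key=lambda t:t[1][4]);rect=cv2.minAreaRect(np.argwhere(b[2])[:,::-1].astype(np.float32));print(b[0],b[1],rect)
# top-face disc (white) inside the head, height .05
x,y,w,hh=b[1][:4];P=onplane(c,cv2.boxPoints(rect),.05)[:,:2];e=P[1]-P[0]
print("rect side az mod90",np.degrees(np.arctan2(e[1],e[0]))%90,[np.linalg.norm(P[i+1]-P[i]).round(4) for i in(0,1)],P.mean(0))
w=((h[...,1]<90)&(h[...,2]>140)).astype(np.uint8);w[:y]=0;w[y+hh:]=0;w[:,:x]=0;w[:,x+b[1][2]:]=0
for t in blobs(w,15):print("disc",t[0],t[1][4],onplane(c,[t[0]],.05)[0])
E
python3 head.py
```

```text
[0.6084 0.2278 0.1254] q [ 0.389  0.426 -0.189  0.808 -0.062  0.318] w 1.005 f [0.3 0.2 0.3] [0.05 0.13 0.02]
tilt 9.2 x-az -176.17 y-az 93.72
1mm down in tool [3.20e-04 2.00e-05 1.97e-03]
[270.89169983 162.07987493] [ 236  128   71   71 3518] ((271.0, 163.0), (70.0, 70.0), 90.0)
rect side az mod90 3.8077739583185632 [np.float64(0.046), np.float64(0.0498)] [0.58241134 0.22242863]
disc [270.58552632 167.14473684] 304 [0.58425478 0.22229724 0.05      ]
```

```bash
python3 - <<'E'
from h import *
plan([.585,.2225,.085],down(183.8),6)
E
```

```text
rows 6 shift [0.0085, -0.0011, 0.0125] turn [-0.0148, 0.1916, 0.0003] mm/row 7.6
```

Request:
{"op": "move_arm", "data": {"steps": [[[0.0085, -0.0011, 0.0125], [-0.015, 0.19, 0], 0], [[0.0085, -0.0011, 0.0125], [-0.015, 0.19, 0], 0], [[0.0085, -0.0011, 0.0125], [-0.015, 0.19, 0], 0], [[0.0085, -0.0011, 0.0125], [-0.015, 0.19, 0], 0], [[0.0085, -0.0011, 0.0125], [-0.015, 0.19, 0], 0], [[0.0085, -0.0011, 0.0125], [-0.015, 0.19, 0], 0], [[0, 0, 0], [0, 0, 0], 0]]}}

```text
clock: 13.9
tcp_pos: [0.5821, 0.2218, 0.0851]
tcp_rot: [-0.034, 0.999, -0.0, -0.001]
force: [-0.4, -0.1, -0.1]
width: 1.005
finger_force: 0.0
```

```bash
python3 st.py; python3 head.py; python3 -c "
from h import *
plan([.585,.2225,.02],down(183.8),6)"
```

```text
[0.5821 0.2218 0.0851] q [ 0.364  0.517 -0.132  0.924  0.     0.297] w 1.005 f [-0.4 -0.1 -0.1] [-0.   -0.01  0.01]
tilt 0.2 x-az -176.14 y-az 93.86
1mm down in tool [-1.e-05  0.e+00  2.e-03]
[275.74352679 232.46785714] [ 237  194   79   80 4480] ((276.0, 233.5), (79.0, 78.0), 90.0)
rect side az mod90 3.8463812818257566 [np.float64(0.0459), np.float64(0.0513)] [0.58251146 0.22245941]
disc [275.63185379 238.39164491] 383 [0.58472835 0.22238625 0.05      ]
rows 6 shift [-0.0009, 0.0001, 0.0219] turn [-0.0001, -0.0014, 0.0014] mm/row 11.0
```

Request:
{"op": "move_arm", "data": {"steps": [[[-0.001, 0, 0.0219], [0, 0, 0], 0], [[-0.001, 0, 0.0219], [0, 0, 0], 0], [[-0.001, 0, 0.0219], [0, 0, 0], 0], [[-0.001, 0, 0.0219], [0, 0, 0], 0], [[-0.001, 0, 0.0219], [0, 0, 0], 0], [[-0.001, 0, 0.0219], [0, 0, 0], 0], [[0, 0, 0], [0, 0, 0], 0]]}}

```text
clock: 14.65
tcp_pos: [0.5843, 0.222, 0.0186]
tcp_rot: [-0.034, 0.999, -0.0, -0.002]
force: [-0.1, -0.2, 0.8]
width: 1.001
finger_force: 0.0
```

Request:
{"op": "move_arm", "data": {"steps": [[[0, 0, 0], [0, 0, 0], 160], [[0, 0, 0], [0, 0, 0], 160], [[0, 0, 0], [0, 0, 0], 160], [[0, 0, 0], [0, 0, 0], 160], [[0, 0, 0], [0, 0, 0], 160], [[0, 0, 0], [0, 0, 0], 160], [[0, 0, 0], [0, 0, 0], 160]]}}

```text
clock: 15.35
tcp_pos: [0.5865, 0.2229, 0.0217]
tcp_rot: [-0.034, 0.999, 0.0, 0.001]
force: [0.5, 0.6, 6.1]
width: 0.551
finger_force: 62.4
```

```bash
python3 st.py; python3 head.py
```

```text
[0.5865 0.2229 0.0217] q [ 0.363  0.579 -0.205  0.784  0.     0.295] w 0.551 f [0.5 0.6 6.1] [ 0.03 -0.05  0.02]
tilt 0.1 x-az -176.12 y-az 93.88
1mm down in tool [ 0.    -0.     0.002]
[273.82528998 271.33326429] [ 214  217  120  116 9656] ((273.5, 274.5), (115.0, 119.0), 90.0)
rect side az mod90 3.8513996041787095 [np.float64(0.0458), np.float64(0.0524)] [0.58195136 0.22169024]
disc [273.34482759 284.52463054] 812 [0.58483444 0.2218214  0.05      ]
disc [222.3125 323.125 ] 16 [0.60494971 0.20123753 0.05      ]
```

Request:
{"op": "move_arm", "data": {"steps": [[[0, 0, -0.02], [0, 0, 0], 160], [[0, 0, -0.04], [0, 0, 0], 160], [[0, 0, -0.06], [0, 0, 0], 160], [[0, 0, -0.06], [0, 0, 0], 160], [[0, 0, -0.06], [0, 0, 0], 160], [[0, 0, -0.04], [0, 0, 0], 160], [[0, 0, -0.02], [0, 0, 0], 160], [[0, 0, 0], [0, 0, 0], 160]]}}

```text
clock: 16.2
tcp_pos: [0.5861, 0.2226, 0.172]
tcp_rot: [-0.034, 0.999, 0.0, 0.001]
force: [-0.5, 0.1, -1.7]
width: 0.55
finger_force: 61.9
```

```bash
python3 st.py; python3 head.py; python3 -c "
from h import *
plan([.535,-.156,.17],down(152),14)"
```

```text
[0.5861 0.2226 0.172 ] q [0.363 0.461 0.011 1.119 0.    0.295] w 0.55 f [-0.5  0.1 -1.7] [-0.01 -0.03  0.02]
tilt 0.1 x-az -176.12 y-az 93.88
1mm down in tool [ 0.    -0.     0.002]
[273.84560496 271.36339193] [ 214  217  120  116 9670] ((273.5, 274.5), (115.0, 119.0), 90.0)
rect side az mod90 3.849949307765229 [np.float64(0.1068), np.float64(0.1221)] [0.66343449 0.22684319]
disc [273.32450331 284.52317881] 755 [0.67016017 0.22713112 0.05      ]
disc [323.53658537 330.35365854] 82 [0.71879419 0.28113419 0.05      ]
rows 14 shift [-0.0032, -0.0551, 0.0001] turn [0.0, -0.0001, 0.2846] mm/row 27.6
```

Held firmly with no slip. Moving to the jig hover.

Request:
{"op": "move_arm", "data": {"steps": [[[-0.0032, -0.055, 0], [0, 0, 0.285], 160], [[-0.0032, -0.055, 0], [0, 0, 0.285], 160], [[-0.0032, -0.055, 0], [0, 0, 0.285], 160], [[-0.0032, -0.055, 0], [0, 0, 0.285], 160], [[-0.0032, -0.055, 0], [0, 0, 0.285], 160], [[-0.0032, -0.055, 0], [0, 0, 0.285], 160], [[-0.0032, -0.055, 0], [0, 0, 0.285], 160], [[-0.0032, -0.055, 0], [0, 0, 0.285], 160], [[-0.0032, -0.055, 0], [0, 0, 0.285], 160], [[-0.0032, -0.055, 0], [0, 0, 0.285], 160]]}}

```text
clock: 17.25
tcp_pos: [0.5694, -0.0518, 0.1685]
tcp_rot: [0.165, 0.986, -0.0, -0.002]
force: [0.5, -0.5, -1.4]
width: 0.549
finger_force: 62.0
```

Request:
{"op": "move_arm", "data": {"steps": [[[-0.0032, -0.055, 0], [0, 0, 0.285], 160], [[-0.0032, -0.055, 0], [0, 0, 0.285], 160], [[-0.0032, -0.055, 0], [0, 0, 0.285], 160], [[-0.0032, -0.055, 0], [0, 0, 0.285], 160], [[0, 0, 0], [0, 0, 0], 160], [[0, 0, 0], [0, 0, 0], 160]]}}

```text
clock: 17.85
tcp_pos: [0.5339, -0.1549, 0.1691]
tcp_rot: [0.243, 0.97, 0.0, -0.002]
force: [0.1, 0.3, -1.5]
width: 0.551
finger_force: 62.2
```

```bash
python3 st.py; python3 - <<'E'
from h import *
import pickle
c=bot.calibration("wrist");s=bot.read_state();im=bot.snapshot("wrist");cv2.imwrite("pics/w5.png",im);pickle.dump((c,s),open("w5.pkl","wb"))
print(proj(c,[[.473,-.123,.071],[.473,-.123,.046],[.516,-.146,.04]]))
E
```

```text
[ 0.5339 -0.1549  0.1691] q [-2.830e-01  3.470e-01 -1.780e-01  1.048e+00  1.000e-03  2.080e-01] w 0.551 f [ 0.1  0.3 -1.5] [ 0.   -0.03 -0.02]
tilt 0.2 x-az 151.9 y-az 61.9
1mm down in tool [-1.e-05 -0.e+00  2.e-03]
[[273.64624072 118.20524856]
 [273.67197191 118.66665835]
 [273.66934802 175.56808952]]
```

View pics/w5.png

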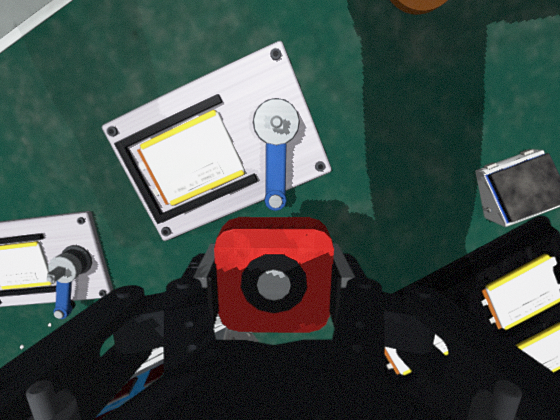

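The wrist view shows the shoulder disc at (276,121), the drive tip at (277,122), and the finger running straight down the image to its screw at (276,201). The tool and drive are therefore already aligned. Now a precise fit of the disc and finger.

```bash
python3 - <<'E'
from h import *
import pickle
c,s=pickle.load(open("w5.pkl","rb"));im=cv2.imread("pics/w5.png");h=cv2.cvtColor(im,cv2.COLOR_BGR2HSV)
g=cv2.GaussianBlur(cv2.cvtColor(im,cv2.COLOR_BGR2GRAY),(0,0),1)
for rr,nm in(((20,28),"shoulder"),((4,9),"drive")):
    k=cv2.HoughCircles(g[80:160,235:320],cv2.HOUGH_GRADIENT,1,5,param1=80,param2=10,minRadius=rr[0],maxRadius=rr[1])
    if k is not None:print(nm,[(x+235,y+80,r) for x,y,r in k[0][:3]])
b=(h[...,0]>100)&(h[...,0]<125)&(h[...,1]>120);b[:145]=0;b[215:]=0;b[:,:255]=0;b[:,300:]=0
t=max(blobs(b),key=lambda t:t[1][4]);px=np.argwhere(t[2])[:,::-1].astype(np.float32)
print("finger",t[0],cv2.fitLine(px[px[:,1]<185],cv2.DIST_L2,0,.01,.01).ravel())
sat=(h[...,1]<40)&(h[...,2]>120)
M=R.from_quat(s['tcp_rot']).as_matrix()
for p,z in(([276.2,121.5],.046),([277,122],.071),(t[0],.04)):
    P=onplane(c,[p],z)[0];print(P,"in tool",(M.T@(P-s['tcp_pos'])).round(4))
# shoulder size check, known head disc in camera: key top centre at foot+.05
for z in(.0217,):
    top=s['tcp_pos'][2]-z+.05;P=onplane(c,[[273.33,284.52]],top)[0];print("head disc in tool",(M.T@(P-s['tcp_pos'])).round(4))
E
```

```text
shoulder [(np.float32(275.5), np.float32(121.5), np.float32(21.6)), (np.float32(277.5), np.float32(127.5), np.float32(27.4)), (np.float32(280.5), np.float32(121.5), np.float32(25.2))]
drive [(np.float32(275.5), np.float32(121.5), np.float32(6.9)), (np.float32(264.5), np.float32(131.5), np.float32(8.4))]
finger [275.344      173.44177778] [ 1.7785283e-02 -9.9984181e-01  2.7537897e+02  1.6433968e+02]
[ 0.47600829 -0.12222369  0.046     ] in tool [0.0661 0.0016 0.1233]
[ 0.47663718 -0.12207911  0.071     ] in tool [0.0657 0.002  0.0983]
[ 0.51502174 -0.14379517  0.04      ] in tool [0.0215 0.0009 0.1291]
head disc in tool [ 0.0013 -0.0006 -0.0283]
```

Request:
{"op": "move_arm", "data": {"steps": [[[0.0216, 0.0007, 0], [0, 0, 0], 160], [[0.0216, 0.0007, 0], [0, 0, 0], 160], [[0.0216, 0.0007, 0], [0, 0, 0], 160], [[0.0216, 0.0007, 0], [0, 0, 0], 160], [[0.0216, 0.0007, 0], [0, 0, 0], 160], [[0.0216, 0.0006, 0], [0, 0, 0], 160], [[0, 0, 0.04], [0, 0, 0], 160], [[0, 0, 0.06], [0, 0, 0], 160], [[0, 0, 0.04], [0, 0, 0], 160], [[0, 0, 0], [0, 0, 0], 160]]}}

```text
clock: 18.9
tcp_pos: [0.476, -0.1217, 0.0984]
tcp_rot: [0.242, 0.97, 0.0, -0.003]
force: [-1.1, 0.1, -1.9]
width: 0.549
finger_force: 62.2
```

```bash
python3 st.py; python3 - <<'E'
from h import *
import pickle
c,s=pickle.load(open("w5.pkl","rb"));M=R.from_quat(s['tcp_rot']).as_matrix();t=bot.read_state()
print("moved in tool",(M.T@(t['tcp_pos']-s['tcp_pos'])).round(4))
C=[]
for n in("scene","side"):
    im=bot.snapshot(n);cc=bot.calibration(n);x,y=proj(cc,[[.476,-.122,.075]])[0].astype(int)
    cv2.imwrite(f"pics/{n}5.png",im);C.append(cv2.resize(im[y-30:y+30,x-30:x+30],(400,400),interpolation=cv2.INTER_CUBIC))
cv2.imwrite("pics/c5.png",np.hstack(C))
E
```

```text
[ 0.476  -0.1217  0.0984] q [-0.25   0.306 -0.447  0.824  0.     0.239] w 0.549 f [-1.1  0.1 -1.9] [0.03 0.   0.03]
tilt 0.3 x-az 151.97 y-az 61.97
1mm down in tool [-1.e-05  0.e+00  2.e-03]
moved in tool [0.0665 0.002  0.0709]
```

View pics/c5.png

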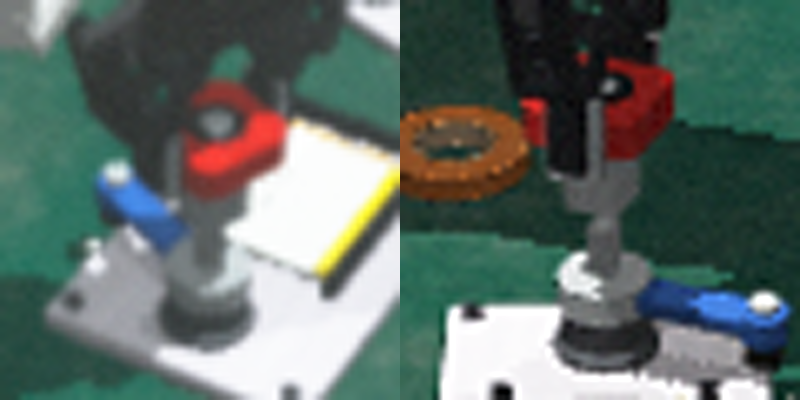

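The crop shows the key hanging straight over the drive: hub axis at column 602 against drive at 603 in the side half. I descend gently.

Request:
{"op": "move_arm", "data": {"steps": [[[-0.0016, 0, 0.004], [0, 0, 0], 160], [[0, 0, 0.004], [0, 0, 0], 160], [[0, 0, 0.004], [0, 0, 0], 160], [[0, 0, 0.004], [0, 0, 0], 160], [[0, 0, 0], [0, 0, 0], 160]]}}

```text
clock: 19.5
tcp_pos: [0.4796, -0.1229, 0.0926]
tcp_rot: [0.242, 0.97, 0.0, -0.0]
force: [-0.2, 0.5, -1.4]
width: 0.548
finger_force: 62.2
```

Request:
{"op": "move_arm", "data": {"steps": [[[0, 0, 0.003], [0, 0, 0], 160], [[0, 0, 0.003], [0, 0, 0], 160], [[0, 0, 0], [0, 0, 0], 160]]}}

```text
clock: 19.8
tcp_pos: [0.4792, -0.1228, 0.0896]
tcp_rot: [0.242, 0.97, 0.0, -0.0]
force: [-2.4, 0.8, 1.2]
width: 0.553
finger_force: 62.6
```

Request:
{"op": "move_arm", "data": {"steps": [[[0.0016, 0, 0], [0, 0, 0], 160], [[0.0016, 0, 0], [0, 0, 0], 160], [[0, 0, 0], [0, 0, 0], 160], [[0, 0, 0], [0, 0, 0], 160]]}}

```text
clock: 20.2
tcp_pos: [0.4784, -0.1223, 0.0897]
tcp_rot: [0.242, 0.97, 0.0, 0.0]
force: [-0.0, -1.0, -1.4]
width: 0.553
finger_force: 62.4
```

Request:
{"op": "move_arm", "data": {"steps": [[[0, 0, 0.003], [0, 0, 0], 160], [[0, 0, 0.003], [0, 0, 0], 160], [[0, 0, 0], [0, 0, 0], 160], [[0, 0, 0], [0, 0, 0], 160]]}}

```text
clock: 20.6
tcp_pos: [0.478, -0.1225, 0.0863]
tcp_rot: [0.242, 0.97, -0.0, -0.0]
force: [0.3, -1.2, -2.7]
width: 0.546
finger_force: 62.3
```

The foot is already below the drive's tip with no load, so the socket is on. Continuing down.

Request:
{"op": "move_arm", "data": {"steps": [[[0, 0, 0.004], [0, 0, 0], 160], [[0, 0, 0.004], [0, 0, 0], 160], [[0, 0, 0.004], [0, 0, 0], 160], [[0, 0, 0.004], [0, 0, 0], 160], [[0, 0, 0], [0, 0, 0], 160]]}}

```text
clock: 21.1
tcp_pos: [0.478, -0.1225, 0.0783]
tcp_rot: [0.242, 0.97, -0.0, -0.0]
force: [-1.6, -4.8, -2.2]
width: 0.55
finger_force: 62.3
```

Request:
{"op": "move_arm", "data": {"steps": [[[0, 0, 0.004], [0, 0, 0], 160], [[0, 0, 0.004], [0, 0, 0], 160], [[0, 0, 0.004], [0, 0, 0], 160], [[0, 0, 0], [0, 0, 0], 160]]}}

```text
clock: 21.5
tcp_pos: [0.4781, -0.1225, 0.0724]
tcp_rot: [0.242, 0.97, -0.0, -0.0]
force: [-1.4, -5.3, -1.1]
width: 0.547
finger_force: 62.4
```

Request:
{"op": "move_arm", "data": {"steps": [[[-0.0006, -0.0012, 0], [0, 0, 0], 160], [[0, 0, 0.003], [0, 0, 0], 160], [[0, 0, 0.003], [0, 0, 0], 160], [[0, 0, 0], [0, 0, 0], 160]]}}

```text
clock: 21.9
tcp_pos: [0.4781, -0.1226, 0.0694]
tcp_rot: [0.242, 0.97, 0.0, -0.0]
force: [-1.6, -2.1, -1.3]
width: 0.55
finger_force: 62.4
```

Request:
{"op": "move_arm", "data": {"steps": [[[0, 0, 0.002], [0, 0, 0], 160], [[0, 0, 0.002], [0, 0, 0], 160], [[0, 0, 0], [0, 0, 0], 160]]}}

```text
clock: 22.2
tcp_pos: [0.4782, -0.1226, 0.0677]
tcp_rot: [0.242, 0.97, 0.0, -0.0]
force: [-3.5, -0.3, 1.4]
width: 0.551
finger_force: 62.7
```

Request:
{"op": "move_arm", "data": {"steps": [[[0.001, -0.0004, 0.002], [0, 0, 0], 160], [[0, 0, 0.001], [0, 0, 0], 160], [[0, 0, 0], [0, 0, 0], 160], [[0, 0, 0], [0, 0, 0], 160]]}}

```text
clock: 22.6
tcp_pos: [0.4782, -0.1227, 0.0676]
tcp_rot: [0.242, 0.97, 0.0, 0.001]
force: [-4.8, -0.7, 12.1]
width: 0.553
finger_force: 64.1
```

```bash
python3 st.py
```

```text
[ 0.4782 -0.1227  0.0676] q [-0.252  0.338 -0.493  0.738  0.001  0.238] w 0.553 f [-4.8 -0.7 12.1] [-0.2   1.15 -0.04]
tilt 0.1 x-az 151.97 y-az 61.97
1mm down in tool [ 0.    -0.     0.002]
```

The foot is fully home: hard contact came at the predicted height. I ease the pressure and turn clockwise about the key axis.

Request:
{"op": "move_arm", "data": {"steps": [[[0, 0, -0.0015], [0, 0, 0], 160], [[0, -0.0003, 0], [0, 0, 0.625], 160], [[0, -0.0003, 0], [0, 0, 0.625], 160], [[0, -0.0003, 0], [0, 0, 0.625], 160], [[0, -0.0003, 0], [0, 0, 0.625], 160], [[0, -0.0003, 0], [0, 0, 0.625], 160], [[0, -0.0003, 0], [0, 0, 0.625], 160], [[0, 0, 0], [0, 0, 0], 160]]}}

```text
clock: 23.4
tcp_pos: [0.477, -0.1237, 0.0676]
tcp_rot: [0.486, 0.874, -0.0, 0.0]
force: [-4.6, -1.9, 8.2]
width: 0.55
finger_force: 63.4
```

```bash
python3 st.py
```

```text
[ 0.477  -0.1237  0.0676] q [-0.254  0.338 -0.494  0.739 -0.     0.761] w 0.55 f [-4.6 -1.9  8.2] [-0.46  1.15  0.  ]
tilt 0.0 x-az 121.88 y-az 31.88
1mm down in tool [ 0.    -0.     0.002]
```

Request:
{"op": "move_arm", "data": {"steps": [[[0.0005, -0.0012, 0], [0, 0, 0.625], 160], [[0, -0.0003, 0], [0, 0, 0.625], 160], [[0, -0.0003, 0], [0, 0, 0.625], 160], [[0, -0.0003, 0], [0, 0, 0.625], 160], [[0, -0.0003, 0], [0, 0, 0.625], 160], [[0, -0.0003, 0], [0, 0, 0.625], 160], [[0, -0.0003, 0], [0, 0, 0.625], 160], [[0, 0, 0], [0, 0, 0], 160]]}}

```text
clock: 24.2
tcp_pos: [0.4754, -0.1238, 0.0676]
tcp_rot: [0.726, 0.688, 0.0, 0.0]
force: [-5.2, -1.2, 7.7]
width: 0.551
finger_force: 63.4
```

```bash
python3 st.py; cat > fing.py <<'E'
from h import *
D=np.array([.4763,-.1222])
for n in("scene","side"):
    im=bot.snapshot(n);c=bot.calibration(n);h=cv2.cvtColor(im,cv2.COLOR_BGR2HSV)
    p=proj(c,[[*D,.04]])[0];b=(h[...,0]>100)&(h[...,0]<125)&(h[...,1]>120)&(h[...,2]>40)
    for t in blobs(b,8):
        if np.linalg.norm(t[0]-p)<50:
            q=onplane(c,[t[0]],.04)[0][:2]-D;print(n,t[0],t[1][4],"az",np.degrees(np.arctan2(q[1],q[0])).round(1),"r",np.linalg.norm(q).round(3))
E
python3 fing.py
```

```text
[ 0.4754 -0.1238  0.0676] q [-0.255  0.336 -0.497  0.737  0.     1.37 ] w 0.551 f [-5.2 -1.2  7.7] [-0.28  1.18 -0.03]
tilt 0.0 x-az 86.88 y-az -3.12
1mm down in tool [-0.    -0.     0.002]
side [278.81 252.31] 100 az -88.1 r 0.051
```

The finger has turned from -28° to about -88°. A few more degrees to the stop.

Request:
{"op": "move_arm", "data": {"steps": [[[0, -0.0002, 0], [0, 0, 0.5], 160], [[0, -0.0002, 0], [0, 0, 0.5], 160], [[0, -0.0002, 0], [0, 0, 0.5], 160], [[0, 0, 0], [0, 0, 0], 160], [[0, 0, 0], [0, 0, 0], 160]]}}

```text
clock: 24.8
tcp_pos: [0.4749, -0.1235, 0.0676]
tcp_rot: [0.794, 0.609, 0.0, -0.0]
force: [-5.5, -1.0, 8.9]
width: 0.55
finger_force: 63.5
```

```bash
python3 st.py;python3 fing.py
```

```text
[ 0.4749 -0.1235  0.0676] q [-2.550e-01  3.350e-01 -4.980e-01  7.380e-01  1.000e-03  1.578e+00] w 0.55 f [-5.5 -1.   8.9] [-0.16  1.23 -0.04]
tilt 0.0 x-az 74.97 y-az -15.03
1mm down in tool [-0.     0.     0.002]
side [276.04123711 252.57731959] 97 az -96.0 r 0.052
```

Request:
{"op": "move_arm", "data": {"steps": [[[0, -0.0002, 0], [0, 0, 0.5], 160], [[0, 0, 0], [0, 0, 0.25], 160], [[0, 0, 0], [0, 0, 0], 160], [[0, 0, 0], [0, 0, 0], 160]]}}

```text
clock: 25.3
tcp_pos: [0.4746, -0.1233, 0.0676]
tcp_rot: [0.824, 0.566, 0.0, -0.001]
force: [-6.0, -0.2, 9.6]
width: 0.553
finger_force: 63.6
```

```bash
python3 st.py;python3 fing.py
```

```text
[ 0.4746 -0.1233  0.0676] q [-2.550e-01  3.350e-01 -4.990e-01  7.380e-01  1.000e-03  1.682e+00] w 0.553 f [-6.  -0.2  9.6] [-0.17  1.37  0.25]
tilt 0.1 x-az 69.01 y-az -20.99
1mm down in tool [-0.     0.     0.002]
side [276.04123711 252.57731959] 97 az -96.0 r 0.052
```

The finger no longer moves and the torque rises, so the stop is reached. I ease the torque within the play and release.

Request:
{"op": "move_arm", "data": {"steps": [[[0, 0, -0.001], [0, 0, -0.4], 160], [[0, 0, 0], [0, 0, 0], 160], [[0, 0, 0], [0, 0, 0], 110], [[0, 0, 0], [0, 0, 0], 60], [[0, 0, 0], [0, 0, 0], 0], [[0, 0, 0], [0, 0, 0], 0], [[0, 0, 0], [0, 0, 0], 0], [[0, 0, 0], [0, 0, 0], 0], [[0, 0, 0], [0, 0, 0], 0]]}}

```text
clock: 26.3
tcp_pos: [0.4754, -0.1238, 0.0674]
tcp_rot: [0.808, 0.589, 0.0, -0.0]
force: [0.4, -1.0, 0.4]
width: 0.999
finger_force: 0.0
```

```bash
python3 st.py;python3 fing.py
```

```text
[ 0.4754 -0.1238  0.0674] q [-0.255  0.336 -0.498  0.737  0.     1.627] w 0.999 f [ 0.4 -1.   0.4] [ 0.01 -0.   -0.01]
tilt 0.0 x-az 72.16 y-az -17.84
1mm down in tool [-0.    -0.     0.002]
side [276.04123711 252.57731959] 97 az -96.0 r 0.052
```

Request:
{"op": "move_arm", "data": {"steps": [[[0, 0, -0.01], [0, 0, 0], 0], [[0, 0, -0.02], [0, 0, 0], 0], [[0, 0, -0.04], [0, 0, 0], 0], [[0, 0, -0.06], [0, 0, 0], 0], [[0, 0, -0.06], [0, 0, 0], 0], [[0, 0, -0.04], [0, 0, 0], 0], [[0, 0, 0], [0, 0, 0], 0], [[0, 0, 0], [0, 0, 0], 0]]}}

```text
clock: 27.2
tcp_pos: [0.4756, -0.1239, 0.1831]
tcp_rot: [0.808, 0.589, 0.001, 0.001]
force: [0.9, -0.5, -0.7]
width: 0.999
finger_force: 0.0
```

```bash
python3 st.py;python3 fing.py; python3 - <<'E'
from h import *
ca,cb=bot.calibration("scene"),bot.calibration("side");p=[]
for n,c in(("scene",ca),("side",cb)):
    im=bot.snapshot(n);cv2.imwrite(f"pics/{n}9.png",im);h=cv2.cvtColor(im,cv2.COLOR_BGR2HSV);q=proj(c,[[.4763,-.1222,.088]])[0]
    m=((h[...,0]<8)|(h[...,0]>172))&(h[...,1]>140);b=min(blobs(m,20),key=lambda t:np.linalg.norm(t[0]-q));print(n,b[0],q,b[1][4]);p.append(b[0])
print("head",tri(ca,p[0],cb,p[1]))
# wrist: head side angle and centre at top 0.096
c=bot.calibration("wrist");im=bot.snapshot("wrist");h=cv2.cvtColor(im,cv2.COLOR_BGR2HSV)
m=((h[...,0]<8)|(h[...,0]>172))&(h[...,1]>140);b=max(blobs(m,100),key=lambda t:t[1][4]);rect=cv2.minAreaRect(np.argwhere(b[2])[:,::-1].astype(np.float32))
P=onplane(c,cv2.boxPoints(rect),.096)[:,:2];e=P[1]-P[0];print("wrist head",rect,P.mean(0),np.degrees(np.arctan2(e[1],e[0]))%90,np.linalg.norm(e))
E
```

```text
[ 0.4756 -0.1239  0.1831] q [-0.255  0.229 -0.311  1.029  0.     1.627] w 0.999 f [ 0.9 -0.5 -0.7] [ 0.01 -0.03  0.01]
tilt 0.1 x-az 72.16 y-az -17.84
1mm down in tool [-0.    -0.     0.002]
side [276.04123711 252.57731959] 97 az -96.0 r 0.052
scene [306.35329341 185.35329341] [305.09166759 185.4054595 ] 167
side [275.75403226 226.71774194] [276.32163155 226.07950907] 248
head (array([ 0.47408003, -0.12470755,  0.0874141 ]), np.float64(0.001203631441264562))
wrist head ((274.4999694824219, 205.49998474121094), (62.99999237060547, 60.99999237060547), 90.0) [ 0.47643623 -0.12064778] 72.15178020503726 0.0453091622863928
```

The head is at z = 0.087 (0.088 expected when home), on the drive axis and square. The finger is at its stop over the cell and the arm is clear.

```bash
python3 -c "
from bench import bot
print(bot.job_done())"
```

```text
the job is handed in; nothing more can be done
None
```

I stood the key up, seated it on the larger jig's drive, turned the clamp clockwise to its stop over the cell, released the key and handed the job in at 27 s. My last measurements showed the key home and the arm clear, but the hand-in gave no verdict.

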